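# Sort the loose die punches, connector hubs and glass octahedron

### The job

Sort the mixed parts on the counter: stand the two steel punches upright in the rectangular tray, one in each bay, and put both white connector hubs in the round dish, side by side on its floor. Last of all, when those four are in place, stand the glass octahedron upright in the middle of the cork stand. Set every part down rather than dropping it, and leave the jar and the mallet where they are.

Things in the scene. Friction and masses are not known exactly. Their poses are not given: they have to be found in the camera images.
- hub_a: white nylon six-way connector hub, 30 g: a 31 mm ball with an 18 mm thick round stub along each of its six axis directions, 44 mm from end to end. Origin at its centre, 22 mm above what it stands on; x, y, z run along the stubs (z up at the start). Grip it across the flat ends of two opposed level stubs (44 mm, along its x or y). Both hubs are alike.
- hub_b: white nylon six-way connector hub, 30 g: a 31 mm ball with an 18 mm thick round stub along each of its six axis directions, 44 mm from end to end. Origin at its centre, 22 mm above what it stands on; x, y, z run along the stubs (z up at the start). Grip it across the flat ends of two opposed level stubs (44 mm, along its x or y). Both hubs are alike.
- punch_a: plain steel die punch, about 180 g, standing upright: a round foot 36 mm across and 9 mm thick, with a 20 mm thick round shaft rising from it to 54 mm in all. Origin at the centre of its underside, z up along the shaft. Grip the shaft from any side. Identical to the other punch.
- punch_b: plain steel die punch, about 180 g, standing upright: a round foot 36 mm across and 9 mm thick, with a 20 mm thick round shaft rising from it to 54 mm in all. Origin at the centre of its underside, z up along the shaft. Grip the shaft from any side. Identical to the other punch.
- octahedron: smoky grey-brown glass octahedron, 140 g, 52 mm tall: a four-sided double pyramid with blunt square tips (25 mm), standing on one, and an upright band round its waist from 18 to 34 mm height, 52 mm across flats, 74 mm across corners. Origin: centre of its underside, z up; x and y point squarely out of the waist's flats. Grip it there, across two opposed flats (52 mm, along its x or y).
- punch_tray: fixed open rectangular pale wooden tray for the punches, 140 mm long (its y) by 76 mm (its x), 14 mm tall, walls 4 mm. A 4 mm wall of the same height across the middle parts it into two bays, each 64 mm (y) by 68 mm (x) inside, their centres at y = +34 mm and -34 mm. Origin at the centre of its underside; inner floor 4 mm above it.
- dish: fixed shallow round grey enamelled dish for the hubs: rim 132 mm across and 12 mm high, flat inner floor 116 mm across and 4 mm above the counter. Origin at the centre of its underside.
- cork_stand: fixed solid round cork stand for the octahedron, 90 mm across and 15 mm tall, flat on top. Origin at the centre of its underside, on the counter.
- jar: clear jar with spare hubs in it and a black lid, 82 mm across and 96 mm tall, at the left near side of the counter; not to be moved. Origin at the centre of its underside.
- mallet: rubber-headed mallet lying at the left, not to be moved: handle 22 mm thick along its x, ending at x = -120 mm; black head 38 mm thick, 70 mm wide, at x = +100 mm. Origin on the counter under the handle. Only low things (pencil, eraser, steel rule, under 15 mm high) lie between the parts and targets; nothing there but the jar tops 60 mm.
Mind the look-alikes: they are no part of the job. What is shaped like the punch_b but purple or turquoise is not meant.

How it is judged:
By the outcome, as a careful person would: the job done as asked, in the order asked, and still so for the second after the job is handed in, with the robot touching nothing.
It also fails if it takes over 115 s, if anything falls off the work surface, if the arm or the gripper's body presses on something with over 40 N, if the wrist force passes 120 N, or if a joint passes its speed limit or range.

### The arm

A 6-joint arm with a two-finger parallel gripper is mounted at the origin on the work surface. World frame = base frame: x ahead of the robot, y to its left, z up, the work surface at z = 0. Lengths are in m, angles in rad, forces in N, time in s.
With the tool pointing down it reaches from about 0.325 to 0.875 m from the base axis. Payload 4.4 kg.
Tool frame: the origin (TCP) lies at the centre of the arm's flange, where the gripper is bolted on; the fingertips stand 173 mm ahead of it and the grasp point (between the pads) lies 155 mm ahead of it; z points along the fingers, y is the line along which they close (so a half turn about z gives the same grasp; the last joint's range is limited). The gripper opens to 85 mm and grips with 20 to 120 N. Pads are 22 mm wide; open, the fingers measure 114 mm over their backs; the gripper's body (76 mm by 85 mm) begins 54 mm behind the grasp point. The pads swing forward as they close: fully open they stand 13 mm farther back than shut.
Start: joints at [0.994, 0.207, 1.542, -0, 1.393, -0.15], TCP at [0.238, 0.523, 0.405] pointing down, gripper open.
Joint ranges: [-2.73, 2.73], [-0.86, 2.22], [0.23, 2.46], [-1.11, 4.25], [0.08, 2.63], [-2.82, 2.82]. Speed limits (rad/s): [2.79, 2.79, 3.14, 3.14, 3.14, 3.14].

### API

Orientations are given as [roll, pitch, yaw] about the fixed x, y, z axes, in that order (R = Rz(yaw) Ry(pitch) Rx(roll)).
In Python, from bench import robot gives the robot as it stands. The module is installed in compiled form; this text tells all that it offers.
- The arm moves only by the tool step_arm, never from a script. Its argument "rows" is a list of rows, each a list of 4 numbers: the shift along the tool's x, y, z in units of 30 mm (1.0 is 30 mm), then the turn about the tool's z in units of 5 degrees (1.0 is 5 degrees). In form: [[x, y, z, spin], ...]. A call has 1 to 5 rows; each row shifts and turns the commanded pose from where the row before left it, along the tool's axes as they then stand; what a row does not reach is not made up. A row lasts 1/8 s, in which the tool goes at most 62.5 mm and 10.7 degrees, less where a joint would pass 70% of its speed; a pose out of reach is approached as far as the arm can. A call is refused whole if a number of a shift passes 1 or a number of a turn 1, either way. A call with a gripper value outside its range is refused whole. "gripper" is the finger opening in mm, from 0 to 85.4, set as the call begins (left out, the last holds). The fingers move at their own pace and stop on an object; the grip force is fixed at half the most. Time passes only in rows, so rows that do not move let the fingers close. It gives the time, the measured TCP pose, the force, the opening and the grip force at its end, in the units of the state.
- robot.get_obs(): the state, without advancing time (a new reading comes with each control period).
- robot.grab_frame(name): name is "side" or "top"; returns the picture (480x640x3 uint8, blue, green, red); there is no depth.
- robot.camera_info(name): a dict with "K" (3x3 intrinsics, pixels), "dist_coeffs" ([k1, k2, p1, p2, k3] as OpenCV has them; the pictures are not rectified), "R" (3x3) and "t" (3): a world point X has camera coordinates R X + t. Camera axes: x right, y down, z forward; pixel columns grow to the right and rows downward; lengths in m; the calibration is good to about 2 mm. A picture is of the moment at which its call begins. camera_info takes no time and is no camera call.
- robot.sign_off(): hands the job in; it is judged then, once.
The state is a dict: "clock": time; "joint_positions": joint angles; "joint_velocities": joint speeds; "joint_torque": joint torques, N m; "tcp_pos": TCP position; "eef_rot": TCP orientation; "wrist_force": force on the tool from outside, world axes, zero at the start; "ft_torque": the same for the moment, N m; "opening": opening from 0.0 (shut) to 1.0 (fully open); "gripper_force": force on a finger pad.
Only numpy, scipy, OpenCV 4.12 (cv2) and the standard library are available. Lean on these libraries where they do the work, as an engineer would, in place of code of your own. Each camera call takes 0.05 s, during which the arm holds its last target. There are 200 camera calls.

## Working session

There is one attempt and no reset: what is moved stays moved. The work goes in short steps, Python scripts to look and compute and a tool call to move; the robot and the scene stay as the last step left them, time stands still between calls to the robot, and variables do not carry over. Pictures are saved under pics/ and viewed, at most 14 in all, crops included, and the job is handed in when it is done.

Besides the shell and the picture viewer there is one more tool, called as name(argument=value, ...) on one line, values as JSON. step_arm: Moves the arm, as the interface text tells. Its arguments: {"type":"object","properties":{"rows":{"type":"array"},"gripper":{"type":"number"}},"required":["rows"]}

```bash
mkdir -p pics
python3 - <<'E'
from bench import robot
import cv2
for n in("top","side"):
    cv2.imwrite(f"pics/{n}0.png",robot.grab_frame(n)); i=robot.camera_info(n); print(n,i)
print(robot.get_obs())
E
```

```text
top {'K': array([[510.82547297,   0.        , 316.33488796],
       [  0.        , 510.82547297, 241.00189351],
       [  0.        ,   0.        ,   1.        ]]), 'dist_coeffs': array([0.0160738, 0.       , 0.       , 0.       , 0.       ]), 'R': array([[ 2.20733312e-02, -9.99756255e-01, -4.44740456e-04],
       [-9.76045801e-01, -2.14535229e-02, -2.16504827e-01],
       [ 2.16442514e-01,  5.21306980e-03, -9.76281446e-01]]), 't': array([0.05521381, 0.51363622, 1.05785035])}
side {'K': array([[484.56180278,   0.        , 313.29087938],
       [  0.        , 484.56180278, 239.77632703],
       [  0.        ,   0.        ,   1.        ]]), 'dist_coeffs': array([0.02396742, 0.        , 0.        , 0.        , 0.        ]), 'R': array([[-0.95695284, -0.29019674,  0.00520625],
       [-0.17994059,  0.57910689, -0.79514565],
       [ 0.2277337 , -0.7618537 , -0.60639615]]), 't': array([0.4829992 , 0.08969845, 1.06516381])}
{'clock': 0.1, 'joint_positions': array([ 9.93500750e-01,  2.07349649e-01,  1.54285001e+00,  1.80094356e-06,
        1.39347294e+00, -1.50498463e-01]), 'joint_velocities': array([ 0.00017282, -0.00287666, -0.00254162,  0.00067993, -0.00159166,
       -0.00055276]), 'joint_torque': array([-1.13178001e-03, -3.84096086e+01, -2.92547983e+01, -2.05470501e-04,
        4.89828730e-03, -1.26777624e-05]), 'tcp_pos': array([0.23784976, 0.52313213, 0.40361459]), 'eef_rot': array([-3.13953648e+00, -3.13600031e-04,  2.71479490e+00]), 'wrist_force': array([ 0.16677114, -0.00439015,  0.21472923]), 'ft_torque': array([ 0.00457593,  0.0247439 , -0.01629987]), 'gripper_force': 0.0, 'opening': 0.9957749522906456}
```

View pics/top0.png

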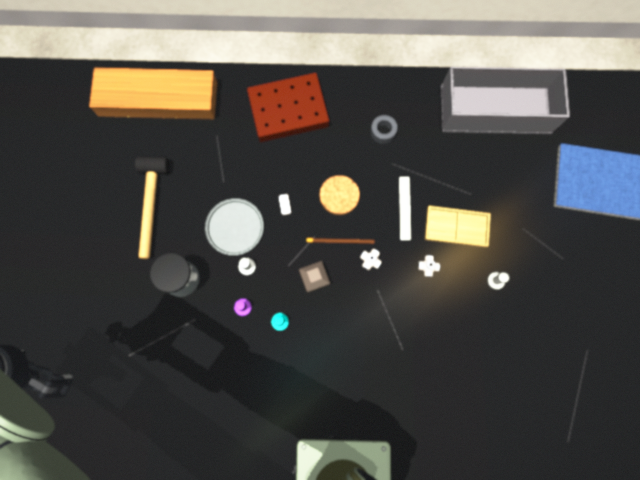

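View pics/side0.png

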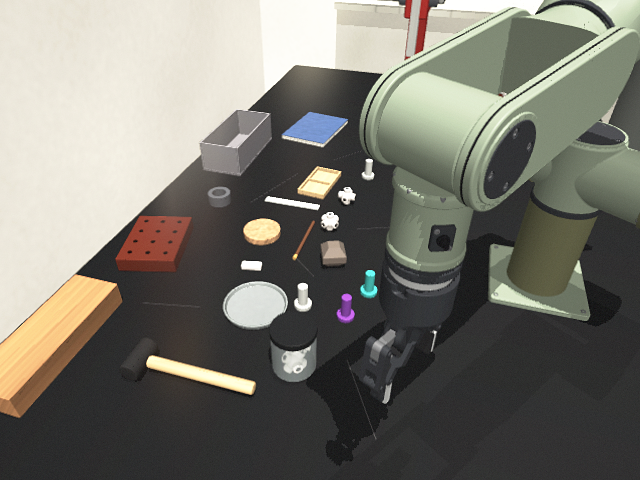

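Candidates in the top view are as follows:
- **Steel punches:** white-grey at (247,267) and (498,280). The purple one at (243,307) and the turquoise one at (280,322) are decoys.
- **Hubs:** (371,259) and (429,265). The spares in the jar at (178,275) are not meant.
- **Octahedron:** (314,276).
- **Targets:** dish (235,227), cork (340,195), tray (458,226). The white eraser (285,204) and rule (405,208) are distractors.

Close crops next.

Run:
```python
import cv2
im=cv2.imread("pics/top0.png")
for n,(x,y) in dict(L=(200,170),R=(352,170)).items():
    c=cv2.resize(im[y:y+120,x:x+160],None,fx=5,fy=5,interpolation=cv2.INTER_CUBIC)
    c=cv2.convertScaleAbs(c,alpha=1.1)
    for k in range(0,160,20): cv2.putText(c,str(x+k),(k*5,10),0,.35,(0,255,255),1);cv2.line(c,(k*5,12),(k*5,20),(0,255,255),1)
    for k in range(0,120,20): cv2.putText(c,str(y+k),(0,k*5+4),0,.35,(0,255,255),1)
    cv2.imwrite(f"pics/c{n}.png",c)
```

```text
(no output)
```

View pics/cL.png

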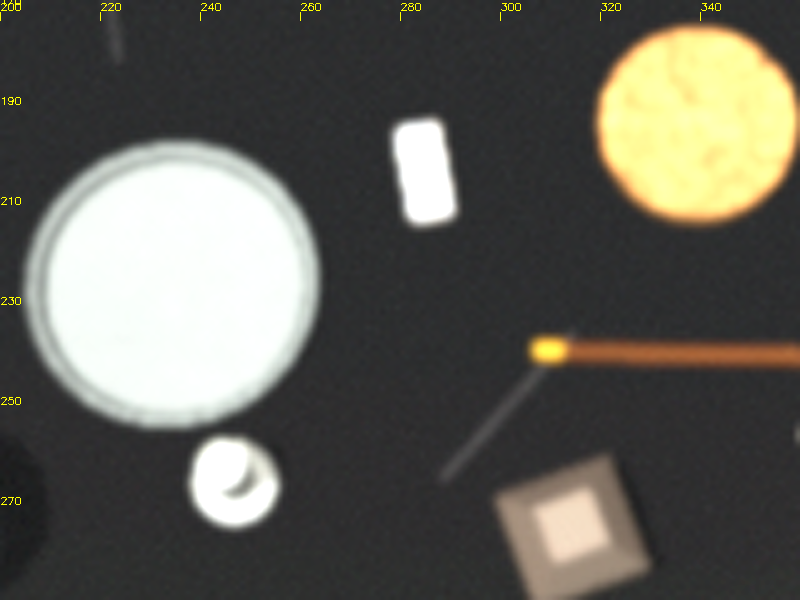

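View pics/cR.png

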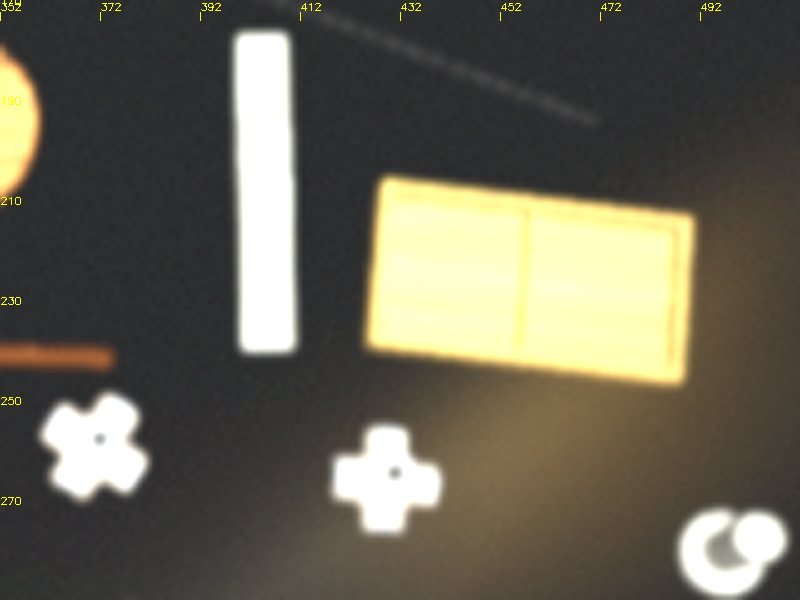

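The crops show two plain grey-white upright punches, feet at (246.8,266.4) and (496.6,280.4). The hubs are centred at about (371.1,259.8), rotated about 30°, and (429.4,265.8), nearly square to the image. The octahedron's waist corners run from about (298.8,269.4) to (330.4,283). Next I convert these to world positions and check them against the side view.

```bash
cat > h.py <<'E'
import numpy as np, cv2
from bench import robot
def ray(n,px,z):
    i=robot.camera_info(n); u=cv2.undistortPoints(np.array(px,float).reshape(-1,1,2),i["K"],i["dist_coeffs"]).reshape(-1,2)
    d=np.c_[u,np.ones(len(u))]@i["R"]; c=-i["R"].T@i["t"]
    return c+d*((z-c[2])/d[:,2])[:,None]
def proj(n,P):
    i=robot.camera_info(n); return cv2.projectPoints(np.array(P,float).reshape(-1,1,3),cv2.Rodrigues(i["R"])[0],i["t"],i["K"],i["dist_coeffs"])[0].reshape(-1,2)
E
python3 - <<'E'
from h import *
np.set_printoptions(precision=4,suppress=True)
def p(n,px,z): r=ray("top",px,z)[:,:2]; print(n,r.tolist() if 0 else r.round(4).tolist()); return r
pl=p("punchL",[(246.8,266.4)],.006);p("  top",[(244,262)],.054)
pr=p("punchR",[(496.6,280.4)],.006);p("  top",[(504,277.5)],.054)
d=p("dish",[(234.6,226.8)],.012);c=p("cork",[(339.7,195.1)],.013)
t=p("tray",[(428.4,205.4),(491,212.6),(488.6,246.8),(425.4,239.6)],.014);tc=t.mean(0);print(tc,[np.linalg.norm(t[i]-t[(i+1)%4]) for i in range(4)],np.degrees(np.arctan2(*(t[0]+t[3]-t[1]-t[2])[::-1])))
def hub(o,ends,hole):
    e=p("hub",[(o[0]+a/5,o[1]+b/5) for a,b in ends],.022)
    print(" c",e.mean(0),[ (np.linalg.norm(e[i]-e[i+2]),np.degrees(np.arctan2(*(e[i]-e[i+2])[::-1]))) for i in(0,1)]);p("  hole",[hole],.044);return e.mean(0)
h1=hub((352,170),[(125,402),(140,478),(72,490),(50,430)],(371.8,257.6))
h2=hub((352,170),[(386,425),(441,487),(384,533),(333,475)],(431,264.4))
o=p("oct",[(298.8,269.4),(322.4,261),(330.4,283),(307,291)],.034)
print(o.mean(0),[(np.linalg.norm(o[i]-o[(i+1)%4]),np.degrees(np.arctan2(*(o[i]-o[(i+1)%4])[::-1]))) for i in range(4)]);p(" top",[(314.4,275.4)],.052)
im=cv2.imread("pics/side0.png"); 
P=[]
for q,z in [(pl[0],0.054),(pr[0],.054),(pl[0],0),(pr[0],0),(d[0],.004),(c[0],.015),(h1,.044),(h2,.044),(o.mean(0),.052)]+[(x,.014) for x in t]+[(x,.034) for x in o]: P.append([*q,z])
x0,y0=210,150;im=cv2.resize(im[y0:y0+190,x0:x0+180],None,fx=3.15,fy=3.15,interpolation=cv2.INTER_CUBIC)
for u in proj("side",P): cv2.circle(im,tuple(((u-[x0,y0])*3.15).astype(int)),3,(0,0,255),-1)
cv2.imwrite("pics/s1.png",im)
E
```

```text
punchL [[0.4613, 0.2223]]
  top [[0.4628, 0.2221]]
punchR [[0.442, -0.3386]]
  top [[0.4414, -0.338]]
dish [[0.5512, 0.254]]
cork [[0.6318, 0.0151]]
tray [[0.6112, -0.189], [0.597, -0.3316], [0.5168, -0.322], [0.5304, -0.1802]]
[ 0.5638 -0.2557] [np.float64(0.14324629468154543), np.float64(0.08078733278924193), np.float64(0.1424861007784916), np.float64(0.08128251515385496)] 84.44679373974543
hub [[0.5013, -0.0696], [0.467, -0.0762], [0.4609, -0.0459], [0.4878, -0.0361]]
 c [ 0.4792 -0.057 ] [(np.float64(0.046878896205807694), np.float64(-30.36709395872597)), (np.float64(0.04518985808806361), np.float64(-117.48891976557208))]
  hole [[0.4805, -0.0556]]
hub [[0.4934, -0.1861], [0.4659, -0.2098], [0.4447, -0.184], [0.4702, -0.162]]
 c [ 0.4685 -0.1855] [(np.float64(0.04878139724488667), np.float64(-2.5278015546139936)), (np.float64(0.04798919831826965), np.float64(-95.18752568746744))]
  hole [[0.4682, -0.1847]]
oct [[0.4525, 0.1038], [0.4723, 0.0523], [0.4239, 0.0338], [0.4053, 0.0845]]
[0.4385 0.0686] [(np.float64(0.05521330444417613), np.float64(111.11377475200706)), (np.float64(0.05181801530475911), np.float64(20.835926240528384)), (np.float64(0.05399506867651368), np.float64(-69.79916983604954)), (np.float64(0.05096639501950416), np.float64(-157.79141798096467))]
 top [[0.4372, 0.069]]
```

View pics/s1.png

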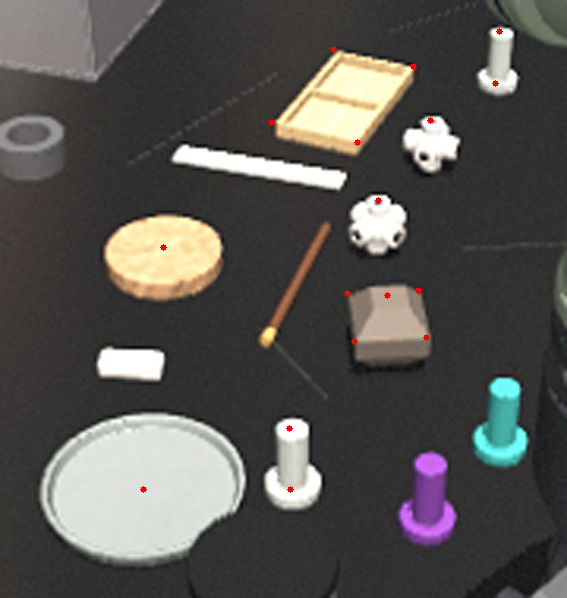

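Positions agree in both views to about 2 mm, and the sizes match (tray 142×81 mm edge to edge, octahedron about 53 mm). Starting to move: spin to yaw ≈176° and go partway down.

```bash
cat > go.py <<'E'
import sys; from h import *
# go.py x y z [yaw_deg]: what remains to the target, in tool axes and units
o=robot.get_obs(); a=[float(v) for v in sys.argv[1:]]; R=__import__("scipy.spatial.transform",fromlist=["Rotation"]).Rotation.from_euler("xyz",o["eef_rot"]).as_matrix()
print("units",(R.T@(np.array(a[:3])-o["tcp_pos"])/.03).round(2),"yaw",np.degrees(o["eef_rot"]).round(2), "clock",o["clock"],"j",o["joint_positions"].round(2))
if len(a)>3: print("spin units",round(-((a[3]-np.degrees(o["eef_rot"][2])+180)%360-180)/5,2))
E
echo
```

```text
(no output)
```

step_arm(rows=[[0,0,0.6,-0.82],[0,0,0.6,-0.82],[0,0,0.6,-0.82],[0,0,0.6,-0.82],[0,0,0.6,-0.82]], gripper=60)

```text
clock: 0.72
tcp_pos: [0.2379, 0.5232, 0.3135]
eef_rot: [-3.141, -0.001, 3.075]
wrist_force: [0.4, 0.2, 0.5]
opening: 0.701
gripper_force: 0.0
```

step_arm(rows=[[-0.81,-0.95,0,0],[-0.81,-0.95,0,0],[-0.81,-0.95,0,0],[-0.81,-0.95,0,0],[-0.81,-0.95,0,0]])

```text
clock: 1.35
tcp_pos: [0.3498, 0.3717, 0.3142]
eef_rot: [-3.141, -0.001, 3.073]
wrist_force: [0.4, 0.1, -0.5]
opening: 0.701
gripper_force: 0.0
```

step_arm(rows=[[-0.81,-0.95,0,0],[-0.81,-0.95,0,0],[-0.81,-0.95,0,0],[-0.81,-0.95,0,0],[-0.81,-0.95,0,0]])

```text
clock: 1.98
tcp_pos: [0.4612, 0.2212, 0.3143]
eef_rot: [-3.141, -0.001, 3.073]
wrist_force: [0.3, 0.3, 0.1]
opening: 0.704
gripper_force: 0.0
```

```bash
python3 go.py .4617 .2223 .191
```

```text
units [-0.02  0.04  4.11] yaw [-1.7999e+02 -4.0000e-02  1.7604e+02] clock 1.975 j [ 0.28  0.17  1.79  0.    1.19 -1.22]
```

step_arm(rows=[[-0.02,0.04,0.9,0],[0,0,0.9,0],[0,0,0.8,0],[0,0,0.8,0],[0,0,0.7,0]])

```text
clock: 2.6
tcp_pos: [0.461, 0.2233, 0.1904]
eef_rot: [-3.141, -0.001, 3.073]
wrist_force: [-0.3, 0.7, -0.1]
opening: 0.702
gripper_force: 0.0
```

step_arm(rows=[[0,0,0,0],[0,0,0,0],[0,0,0,0],[0,0,0,0],[0,0,0,0]], gripper=10)

```text
clock: 3.22
tcp_pos: [0.4619, 0.2236, 0.1925]
eef_rot: [3.141, 0.002, 3.073]
wrist_force: [-0.7, -0.7, 3.4]
opening: 0.212
gripper_force: 58.6
```

Gripped. Lift and check.

step_arm(rows=[[0,0,-0.4,0],[0,0,-0.8,0],[0,0,-0.8,0],[0,0,-0.7,0],[0,0,0,0]])

```text
clock: 3.85
tcp_pos: [0.4623, 0.2238, 0.2749]
eef_rot: [3.14, 0.005, 3.073]
wrist_force: [-0.8, 0.1, -1.7]
opening: 0.217
gripper_force: 58.6
```

```bash
python3 go.py .5671 -.2219 .272
```

```text
units [ -4.51 -14.58   0.09] yaw [179.9    0.26 176.05] clock 3.85 j [ 0.28  0.23  1.81  0.    1.1  -1.22]
```

step_arm(rows=[[-0.3,-0.97,0,0],[-0.3,-0.97,0,0],[-0.3,-0.97,0,0],[-0.3,-0.97,0,0],[-0.3,-0.97,0,0]])

```text
clock: 4.47
tcp_pos: [0.4958, 0.0743, 0.2714]
eef_rot: [-3.142, -0.002, 3.073]
wrist_force: [0.5, 0.4, -2.1]
opening: 0.218
gripper_force: 58.8
```

step_arm(rows=[[-0.3,-0.97,0,0],[-0.3,-0.97,0,0],[-0.3,-0.97,0,0],[-0.3,-0.97,0,0],[-0.3,-0.97,0,0]])

```text
clock: 5.1
tcp_pos: [0.5307, -0.0738, 0.2713]
eef_rot: [3.141, -0.002, 3.072]
wrist_force: [0.5, 0.5, -1.4]
opening: 0.22
gripper_force: 58.8
```

step_arm(rows=[[-0.3,-0.97,0,0],[-0.3,-0.97,0,0],[-0.3,-0.97,0,0],[-0.3,-0.97,0,0],[-0.3,-0.97,0,0]])

```text
clock: 5.72
tcp_pos: [0.5656, -0.2219, 0.271]
eef_rot: [3.14, -0.003, 3.073]
wrist_force: [1.1, 0.5, -1.3]
opening: 0.221
gripper_force: 58.8
```

```bash
python3 go.py .5671 -.2219 .1965
```

```text
units [-0.06  0.    2.48] yaw [ 1.7992e+02 -1.4000e-01  1.7604e+02] clock 5.725 j [-0.52  0.41  1.57  0.    1.16 -2.02]
```

step_arm(rows=[[-0.06,0,0.7,0],[0,0,0.7,0],[0,0,0.6,0],[0,0,0.3,0],[0,0,0,0]])

```text
clock: 6.35
tcp_pos: [0.5674, -0.2208, 0.2024]
eef_rot: [3.141, -0.002, 3.073]
wrist_force: [0.6, -0.1, -0.7]
opening: 0.216
gripper_force: 58.9
```

```bash
python3 - <<'E'
from h import *
a=robot.grab_frame("top")[190:260,410:510];b=robot.grab_frame("side")[140:240,270:400]
a=cv2.resize(a,(570,400),interpolation=cv2.INTER_CUBIC);b=cv2.resize(b,(520,400),interpolation=cv2.INTER_CUBIC)
cv2.imwrite("pics/p1.png",cv2.resize(np.hstack([a,b]),(800,294)))
E
python3 go.py .5671 -.2219 .195
```

```text
units [ 0.04 -0.02  0.31] yaw [-1.7997e+02  6.0000e-02  1.7606e+02] clock 6.45 j [-0.51  0.51  1.6   0.    1.04 -2.02]
```

View pics/p1.png

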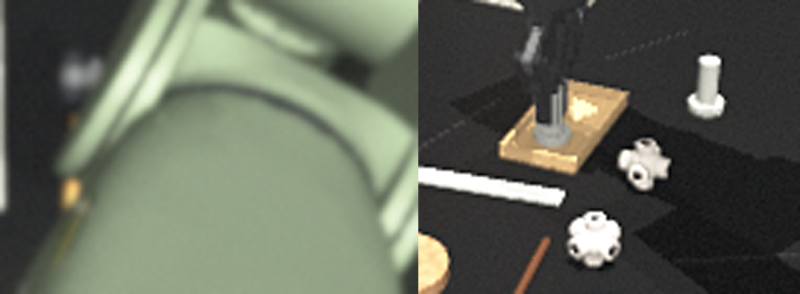

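The side view shows the punch foot inside the near (left) bay, clear of the walls, at crop (548,135). The top view is blocked by the arm. Lowering gently.

step_arm(rows=[[0,0,0.1,0],[0,0,0.06,0],[0,0,0.04,0],[0,0,0,0]])

```text
clock: 6.95
tcp_pos: [0.5678, -0.2214, 0.1976]
eef_rot: [3.142, -0.0, 3.073]
wrist_force: [0.4, -0.0, -2.3]
opening: 0.22
gripper_force: 58.9
```

step_arm(rows=[[0,0,0.04,0],[0,0,0.03,0],[0,0,0,0]])

```text
clock: 7.32
tcp_pos: [0.568, -0.2215, 0.1966]
eef_rot: [-3.141, 0.0, 3.073]
wrist_force: [-3.1, 1.7, 5.5]
opening: 0.217
gripper_force: 59.6
```

Contact. Release, then rise.

step_arm(rows=[[0,0,0,0],[0,0,0,0],[0,0,0,0]], gripper=55)

```text
clock: 7.7
tcp_pos: [0.5679, -0.2214, 0.1954]
eef_rot: [-3.142, 0.0, 3.073]
wrist_force: [0.1, -0.3, 0.0]
opening: 0.645
gripper_force: 0.0
```

step_arm(rows=[[0,0,-0.5,0],[0,0,-0.8,0],[0,0,-0.8,0],[0,0,-0.5,0]])

```text
clock: 8.2
tcp_pos: [0.5684, -0.2217, 0.2761]
eef_rot: [-3.14, 0.003, 3.073]
wrist_force: [0.5, 0.4, -0.2]
opening: 0.646
gripper_force: 0.0
```

```bash
python3 go.py .4417 -.3383 .191
```

```text
units [ 3.95 -4.16  2.83] yaw [-1.7992e+02  1.7000e-01  1.7605e+02] clock 8.2 j [-0.51  0.41  1.56 -0.    1.17 -2.02]
```

step_arm(rows=[[0.79,-0.83,0,0],[0.79,-0.83,0,0],[0.79,-0.83,0,0],[0.79,-0.83,0,0],[0.79,-0.83,0,0]])

```text
clock: 8.82
tcp_pos: [0.4402, -0.3381, 0.274]
eef_rot: [-3.141, 0.0, 3.073]
wrist_force: [-0.5, -0.4, -0.3]
opening: 0.646
gripper_force: 0.0
```

step_arm(rows=[[0,0,0.7,0],[0,0,0.7,0],[0,0,0.7,0],[0,0,0.7,0],[0,0,0,0]])

```text
clock: 9.45
tcp_pos: [0.4403, -0.3366, 0.1881]
eef_rot: [3.139, -0.003, 3.073]
wrist_force: [-0.9, 0.4, 0.5]
opening: 0.644
gripper_force: 0.0
```

```bash
python3 go.py .4417 -.3383 .191
```

```text
units [-0.05 -0.05 -0.1 ] yaw [179.83  -0.18 176.04] clock 9.45 j [-0.81  0.44  1.74 -0.    0.96 -2.31]
```

step_arm(rows=[[0,0,0,0],[0,0,0,0],[0,0,0,0],[0,0,0,0],[0,0,0,0]], gripper=10)

```text
clock: 10.07
tcp_pos: [0.4417, -0.3379, 0.191]
eef_rot: [-3.14, 0.002, 3.073]
wrist_force: [-0.0, 1.5, 6.1]
opening: 0.22
gripper_force: 58.5
```

step_arm(rows=[[0,0,-0.4,0],[0,0,-0.8,0],[0,0,-0.8,0],[0,0,-0.7,0],[0,0,0,0]])

```text
clock: 10.7
tcp_pos: [0.4416, -0.338, 0.2726]
eef_rot: [-3.139, 0.003, 3.073]
wrist_force: [0.2, -0.3, -2.4]
opening: 0.214
gripper_force: 58.6
```

```bash
python3 go.py .5605 -.2895 .202
```

```text
units [-3.84  1.89  2.36] yaw [-179.83    0.18  176.05] clock 10.7 j [-0.81  0.31  1.71 -0.    1.12 -2.31]
```

step_arm(rows=[[-0.77,0.38,0,0],[-0.77,0.38,0,0],[-0.77,0.38,0,0],[-0.77,0.38,0,0],[-0.77,0.38,0,0]])

```text
clock: 11.32
tcp_pos: [0.5603, -0.2878, 0.2686]
eef_rot: [3.14, -0.003, 3.073]
wrist_force: [-0.3, -0.1, -3.4]
opening: 0.214
gripper_force: 58.7
```

step_arm(rows=[[0,0,0.8,0],[0,0,0.8,0],[0,0,0.5,0],[0,0,0.2,0],[0,0,0,0]])

```text
clock: 11.95
tcp_pos: [0.5601, -0.2886, 0.2012]
eef_rot: [3.141, -0.001, 3.072]
wrist_force: [-0.9, 0.1, -2.0]
opening: 0.217
gripper_force: 58.7
```

```bash
python3 go.py .5605 -.2895 .195
```

```text
units [-0.02 -0.03  0.21] yaw [ 1.7998e+02 -3.0000e-02  1.7604e+02] clock 11.95 j [-0.61  0.54  1.54 -0.    1.06 -2.11]
```

step_arm(rows=[[0,0,0.08,0],[0,0,0.05,0],[0,0,0.03,0],[0,0,0,0]])

```text
clock: 12.45
tcp_pos: [0.5602, -0.2885, 0.1969]
eef_rot: [-3.142, 0.0, 3.073]
wrist_force: [0.5, -0.2, -2.4]
opening: 0.216
gripper_force: 58.7
```

step_arm(rows=[[0,0,0.04,0],[0,0,0.03,0],[0,0,0,0]])

```text
clock: 12.82
tcp_pos: [0.5603, -0.2885, 0.1951]
eef_rot: [-3.142, 0.0, 3.073]
wrist_force: [-1.4, 1.1, 0.6]
opening: 0.216
gripper_force: 59.0
```

step_arm(rows=[[0,0,0.01,0],[0,0,0,0],[0,0,0,0]], gripper=45)

```text
clock: 13.2
tcp_pos: [0.5603, -0.2886, 0.1945]
eef_rot: [-3.141, 0.0, 3.073]
wrist_force: [0.5, -0.0, 0.4]
opening: 0.528
gripper_force: 0.0
```

step_arm(rows=[[0,0,-0.5,0],[0,0,-0.9,0],[0,0,-0.9,0],[0,0,-0.5,0]])

```text
clock: 13.7
tcp_pos: [0.5609, -0.2889, 0.2814]
eef_rot: [-3.139, 0.004, 3.073]
wrist_force: [0.3, 0.4, -0.2]
opening: 0.528
gripper_force: 0.0
```

```bash
python3 go.py .4685 -.1855 .181 175.5
```

```text
units [3.32 3.24 3.33] yaw [-179.87    0.21  176.05] clock 13.7 j [-0.61  0.44  1.51 -0.    1.19 -2.11]
spin units 0.11
```

step_arm(rows=[[0.66,0.65,0,0.02],[0.66,0.65,0,0.02],[0.66,0.65,0,0.02],[0.66,0.65,0,0.02],[0.66,0.65,0,0.02]], gripper=76)

```text
clock: 14.32
tcp_pos: [0.4678, -0.1834, 0.2786]
eef_rot: [-3.142, 0.0, 3.064]
wrist_force: [-0.3, 0.2, -0.2]
opening: 0.892
gripper_force: 0.0
```

```bash
python3 go.py .4685 -.1853 .180
python3 - <<'E'
from h import *
b=robot.grab_frame("side")[130:250,290:420]
a=robot.grab_frame("top")[190:310,400:530]
cv2.imwrite("pics/p2.png",cv2.resize(np.hstack([a,b]),(800,370),interpolation=cv2.INTER_CUBIC))
E
```

```text
units [-0.03 -0.06  3.29] yaw [-1.8000e+02  1.0000e-02  1.7554e+02] clock 14.325 j [-0.55  0.2   1.83  0.    1.11 -2.04]
```

View pics/p2.png

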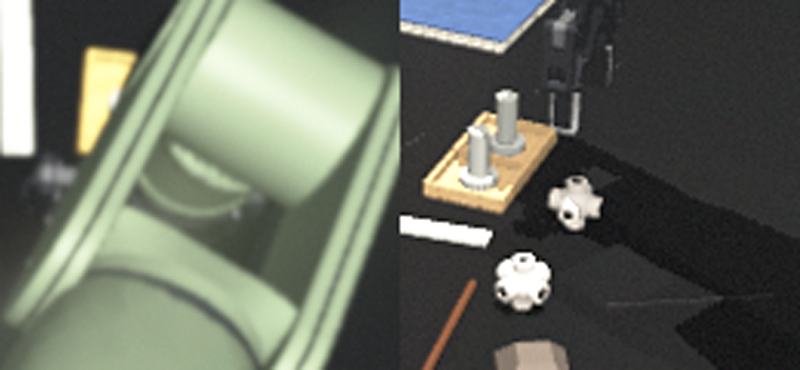

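Both punches stand upright, one in each bay, at crop (478,160) and (507,125). Hub_b is untouched. Descending on it.

step_arm(rows=[[-0.03,-0.06,0.8,0],[0,0,0.8,0],[0,0,0.8,0],[0,0,0.6,0],[0,0,0.3,0]])

```text
clock: 15.05
tcp_pos: [0.4695, -0.1865, 0.1785]
eef_rot: [3.141, -0.001, 3.064]
wrist_force: [0.5, -0.2, 0.0]
opening: 0.889
gripper_force: 0.0
```

step_arm(rows=[[0,0,0,0],[0,0,0,0],[0,0,0,0],[0,0,0,0]], gripper=36)

```text
clock: 15.55
tcp_pos: [0.4699, -0.1864, 0.1804]
eef_rot: [-3.14, 0.002, 3.064]
wrist_force: [0.5, 0.5, 3.7]
opening: 0.499
gripper_force: 61.2
```

step_arm(rows=[[0,0,-0.4,0],[0,0,-0.8,0],[0,0,-0.9,0],[0,0,-0.9,0],[0,0,0,0]])

```text
clock: 16.18
tcp_pos: [0.4703, -0.1865, 0.2722]
eef_rot: [-3.139, 0.005, 3.064]
wrist_force: [-0.5, 0.0, -0.7]
opening: 0.498
gripper_force: 60.9
```

```bash
python3 go.py .577 .252 .272
```

```text
units [-2.41 14.85 -0.02] yaw [-179.84    0.31  175.55] clock 16.175 j [-0.55  0.21  1.83  0.    1.09 -2.04]
```

step_arm(rows=[[-0.16,0.99,0,0],[-0.16,0.99,0,0],[-0.16,0.99,0,0],[-0.16,0.99,0,0],[-0.16,0.99,0,0]])

```text
clock: 16.8
tcp_pos: [0.5041, -0.0387, 0.2681]
eef_rot: [3.141, -0.003, 3.064]
wrist_force: [0.1, -0.2, -0.7]
opening: 0.501
gripper_force: 60.9
```

step_arm(rows=[[-0.16,0.99,0,0],[-0.16,0.99,0,0],[-0.16,0.99,0,0],[-0.16,0.99,0,0],[-0.16,0.99,0,0]])

```text
clock: 17.42
tcp_pos: [0.5396, 0.1074, 0.2679]
eef_rot: [-3.141, -0.003, 3.064]
wrist_force: [0.5, -0.9, -0.6]
opening: 0.5
gripper_force: 60.9
```

step_arm(rows=[[-0.16,0.99,0,0],[-0.16,0.99,0,0],[-0.16,0.99,0,0],[-0.16,0.99,0,0],[-0.16,0.99,0,0]])

```text
clock: 18.05
tcp_pos: [0.5751, 0.2534, 0.2676]
eef_rot: [-3.14, -0.003, 3.064]
wrist_force: [0.8, 0.3, -0.5]
opening: 0.499
gripper_force: 60.9
```

```bash
python3 go.py .577 .252 .190
```

```text
units [-0.07 -0.04  2.59] yaw [-1.7993e+02 -1.6000e-01  1.7555e+02] clock 18.05 j [ 0.28  0.45  1.52 -0.    1.17 -1.22]
```

step_arm(rows=[[-0.05,-0.02,0.8,0],[0,0,0.8,0],[0,0,0.6,0],[0,0,0.35,0],[0,0,0,0]])

```text
clock: 18.68
tcp_pos: [0.5767, 0.2516, 0.1917]
eef_rot: [-3.141, -0.002, 3.064]
wrist_force: [0.9, 0.1, -0.7]
opening: 0.501
gripper_force: 60.9
```

step_arm(rows=[[0,0,0.1,0],[0,0,0.05,0],[0,0,0.03,0],[0,0,0,0]])

```text
clock: 19.18
tcp_pos: [0.5772, 0.2519, 0.1877]
eef_rot: [3.141, 0.0, 3.064]
wrist_force: [-0.0, -0.8, -0.0]
opening: 0.499
gripper_force: 60.9
```

step_arm(rows=[[0,0,0.05,0],[0,0,0.04,0],[0,0,0,0]])

```text
clock: 19.55
tcp_pos: [0.577, 0.2518, 0.1845]
eef_rot: [-3.141, -0.0, 3.064]
wrist_force: [0.2, -0.5, -0.8]
opening: 0.498
gripper_force: 60.9
```

Run:
```python
from h import *
b=robot.grab_frame("side")[240:340,200:330]
cv2.imwrite("pics/p3.png",cv2.resize(b,(650,500),interpolation=cv2.INTER_CUBIC))
```

```text
(no output)
```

View pics/p3.png

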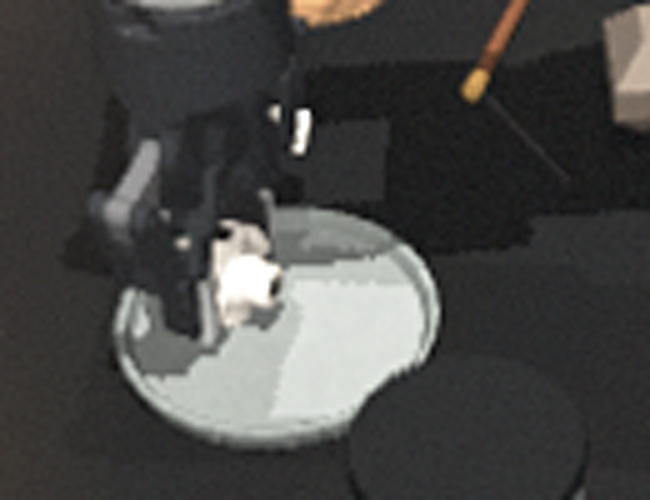

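Hub_b is held inside the dish at crop (245,280), very close to the floor. Lower a little further.

step_arm(rows=[[0,0,0.03,0],[0,0,0.03,0],[0,0,0,0]])

```text
clock: 19.98
tcp_pos: [0.5773, 0.2519, 0.1844]
eef_rot: [-3.141, 0.0, 3.064]
wrist_force: [-3.1, -1.4, 8.0]
opening: 0.499
gripper_force: 61.8
```

step_arm(rows=[[0,0,-0.02,0],[0,0,0,0],[0,0,0,0]], gripper=58)

```text
clock: 20.35
tcp_pos: [0.577, 0.2519, 0.1833]
eef_rot: [-3.141, -0.0, 3.064]
wrist_force: [0.2, -0.1, -1.5]
opening: 0.679
gripper_force: 0.0
```

step_arm(rows=[[0,0,-0.5,0],[0,0,-0.9,0],[0,0,-0.9,0],[0,0,-0.7,0]])

```text
clock: 20.85
tcp_pos: [0.5775, 0.252, 0.276]
eef_rot: [3.141, 0.002, 3.064]
wrist_force: [0.1, 0.5, 0.5]
opening: 0.681
gripper_force: 0.0
```

```bash
python3 go.py .4797 -.0565 .272 151
```

```text
units [  2.45 -10.51   0.12] yaw [1.7995e+02 1.4000e-01 1.7555e+02] clock 20.85 j [ 0.27  0.45  1.51  0.    1.18 -1.22]
spin units 4.91
```

step_arm(rows=[[0.25,-1,0,0],[0.25,-1,0,0],[0.25,-1,0,0],[0.25,-1,0,0],[0.25,-1,0,0]], gripper=76)

```text
clock: 21.48
tcp_pos: [0.5278, 0.1043, 0.2743]
eef_rot: [3.142, 0.001, 3.064]
wrist_force: [1.0, -0.6, 0.2]
opening: 0.893
gripper_force: 0.0
```

step_arm(rows=[[0.24,-1,0,0],[0.24,-1,0,0],[0.24,-1,0,0],[0.24,-1,0,0],[0.24,-1,0,0]])

```text
clock: 22.1
tcp_pos: [0.4802, -0.0424, 0.2743]
eef_rot: [-3.141, 0.001, 3.064]
wrist_force: [0.4, -0.1, -0.3]
opening: 0.888
gripper_force: 0.0
```

step_arm(rows=[[0,-0.5,0,0.98],[0,0,0,0.98],[0,0,0,0.98],[0,0,0,0.98],[0,0,0,0.98]])

```text
clock: 22.72
tcp_pos: [0.4794, -0.0565, 0.2742]
eef_rot: [3.141, 0.001, 2.633]
wrist_force: [-0.6, 0.7, 0.2]
opening: 0.888
gripper_force: 0.0
```

```bash
python3 go.py .4797 -.0565 .180 151
python3 - <<'E'
from h import *
b=robot.grab_frame("side")[130:330,200:400]
cv2.imwrite("pics/p4.png",cv2.resize(b,(600,600),interpolation=cv2.INTER_CUBIC))
E
```

```text
units [-0.01  0.01  3.14] yaw [1.7999e+02 3.0000e-02 1.5088e+02] clock 22.725 j [-0.3   0.17  1.89  0.    1.09 -1.36]
spin units -0.02
```

View pics/p4.png

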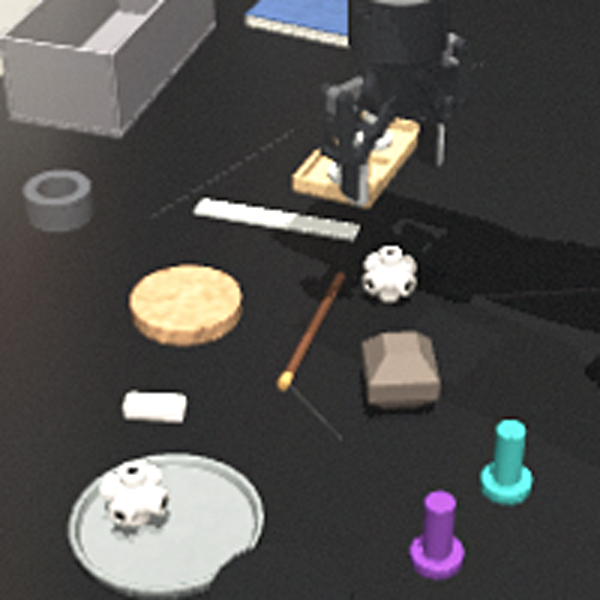

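Hub_b stands in the dish at crop (135,495). Hub_a, at (390,275), is next.

step_arm(rows=[[0,0,0.8,0],[0,0,0.8,0],[0,0,0.8,0],[0,0,0.5,0],[0,0,0.25,0]])

```text
clock: 23.4
tcp_pos: [0.4793, -0.0564, 0.1786]
eef_rot: [-3.141, -0.001, 2.637]
wrist_force: [0.2, 0.3, -1.1]
opening: 0.891
gripper_force: 0.0
```

step_arm(rows=[[0,0,0,0],[0,0,0,0],[0,0,0,0],[0,0,0,0]], gripper=36)

```text
clock: 23.9
tcp_pos: [0.4801, -0.0567, 0.1801]
eef_rot: [3.141, 0.003, 2.636]
wrist_force: [-0.3, 0.4, 5.4]
opening: 0.5
gripper_force: 61.1
```

step_arm(rows=[[0,0,-0.4,0],[0,0,-0.8,0],[0,0,-0.9,0],[0,0,-0.9,0],[0,0,0,0]])

```text
clock: 24.52
tcp_pos: [0.4804, -0.0567, 0.2716]
eef_rot: [3.14, 0.006, 2.636]
wrist_force: [-0.6, -0.1, -0.2]
opening: 0.498
gripper_force: 60.8
```

step_arm(rows=[[0,0,0,-0.98],[0,0,0,-0.98],[0,0,0,-0.98],[0,0,0,-0.98],[0,0,0,-0.98]])

```text
clock: 25.15
tcp_pos: [0.4786, -0.0562, 0.2677]
eef_rot: [3.141, -0.003, 3.067]
wrist_force: [-0.6, 0.1, -1.0]
opening: 0.501
gripper_force: 60.9
```

```bash
python3 go.py .526 .256 .272 175.5
python3 - <<'E'
from h import *
b=robot.grab_frame("top")[185:285,180:330]
cv2.imwrite("pics/p5.png",cv2.resize(b,(750,500),interpolation=cv2.INTER_CUBIC))
E
```

```text
units [-0.8  10.5  -0.14] yaw [ 1.7996e+02 -1.6000e-01  1.7571e+02] clock 25.15 j [-0.3   0.18  1.89  0.    1.08 -1.79]
spin units 0.04
```

View pics/p5.png

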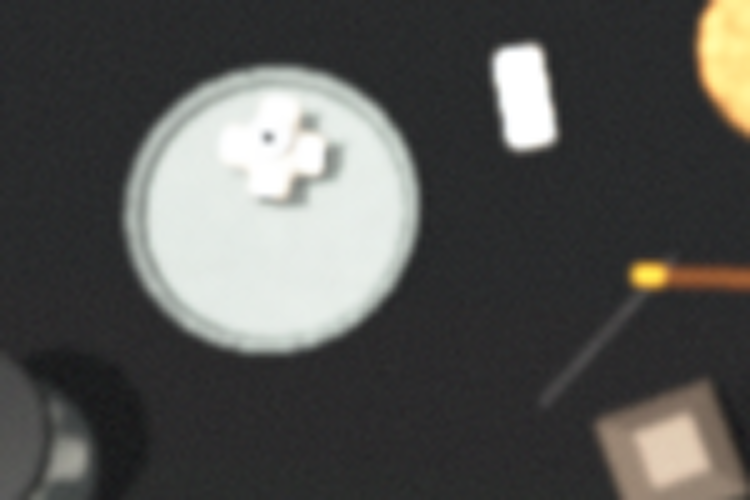

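Hub_b sits flat on the dish's far half at crop (272,145), and the near half is free. I check the jar clearance while traveling.

step_arm(rows=[[-0.08,1,0,0],[-0.08,1,0,0],[-0.08,1,0,0],[-0.08,1,0,0],[-0.08,1,0,0]])

```text
clock: 25.82
tcp_pos: [0.5024, 0.0931, 0.2679]
eef_rot: [-3.141, -0.002, 3.063]
wrist_force: [1.0, -0.3, 0.1]
opening: 0.497
gripper_force: 60.9
```

step_arm(rows=[[-0.08,1,0,0],[-0.08,1,0,0],[-0.08,1,0,0],[-0.08,1,0,0],[-0.08,1,0,0]])

```text
clock: 26.45
tcp_pos: [0.5261, 0.2416, 0.2677]
eef_rot: [-3.141, -0.002, 3.063]
wrist_force: [0.2, 0.6, -0.2]
opening: 0.504
gripper_force: 60.9
```

```bash
python3 go.py .526 .256 .190 175.5; python3 -c "
from h import *
print(ray('top',[(170.5,272.5)],.096))"
```

```text
units [0.04 0.48 2.59] yaw [-1.7995e+02 -1.3000e-01  1.7547e+02] clock 26.45 j [ 0.28  0.36  1.65 -0.    1.13 -1.21]
spin units -0.01
[[0.43006884 0.3667086  0.096     ]]
```

step_arm(rows=[[0.02,0.48,0.5,0],[0,0,0.8,0],[0,0,0.7,0],[0,0,0.4,0],[0,0,0.15,0]])

```text
clock: 27.08
tcp_pos: [0.5264, 0.2546, 0.1909]
eef_rot: [-3.14, -0.003, 3.063]
wrist_force: [-0.2, 0.3, -0.8]
opening: 0.502
gripper_force: 60.9
```

step_arm(rows=[[0,0,0.1,0],[0,0,0.06,0],[0,0,0.04,0],[0,0,0,0]])

```text
clock: 27.58
tcp_pos: [0.5273, 0.2552, 0.1869]
eef_rot: [3.141, 0.001, 3.064]
wrist_force: [0.2, -0.4, -0.1]
opening: 0.502
gripper_force: 60.9
```

step_arm(rows=[[0,0,0.04,0],[0,0,0.03,0],[0,0,0,0]])

```text
clock: 27.95
tcp_pos: [0.5271, 0.2552, 0.1844]
eef_rot: [-3.142, -0.0, 3.064]
wrist_force: [-0.5, 0.3, -0.4]
opening: 0.5
gripper_force: 60.9
```

step_arm(rows=[[0,0,0.03,0],[0,0,0,0]])

```text
clock: 28.2
tcp_pos: [0.5272, 0.2552, 0.1842]
eef_rot: [-3.142, -0.0, 3.064]
wrist_force: [-1.4, -0.9, 4.3]
opening: 0.501
gripper_force: 61.4
```

step_arm(rows=[[0,0,-0.01,0],[0,0,0,0],[0,0,0,0]], gripper=58)

```text
clock: 28.58
tcp_pos: [0.5271, 0.2552, 0.1837]
eef_rot: [-3.142, -0.0, 3.064]
wrist_force: [0.2, 0.1, 0.5]
opening: 0.679
gripper_force: 0.0
```

step_arm(rows=[[0,0,-0.5,0],[0,0,-0.9,0],[0,0,-0.9,0],[0,0,-0.7,0]])

```text
clock: 29.08
tcp_pos: [0.5276, 0.2553, 0.2765]
eef_rot: [3.141, 0.003, 3.064]
wrist_force: [1.0, 0.1, -0.6]
opening: 0.679
gripper_force: 0.0
```

```bash
python3 go.py .438 .0688 .272 201.1; python3 -c "
from h import *
print(ray('top',[(280,322.5),(243,308)],.009))"
```

```text
units [ 2.49 -6.43  0.13] yaw [1.7994e+02 1.5000e-01 1.7555e+02] clock 29.075 j [ 0.3   0.36  1.63  0.    1.15 -1.19]
spin units -5.11
[[0.33765783 0.14252957 0.009     ]
 [0.36756493 0.22547498 0.009     ]]
```

Turquoise decoy is 0.12 m away from the octahedron, clear. Move over it.

step_arm(rows=[[0.5,-1,0,0],[0.5,-1,0,0],[0.5,-1,0,0],[0.5,-1,0,0],[0.49,-1,0,0]], gripper=85)

```text
clock: 29.7
tcp_pos: [0.4406, 0.1106, 0.275]
eef_rot: [3.141, 0.002, 3.064]
wrist_force: [-0.7, -0.2, 0.3]
opening: 0.994
gripper_force: 0.0
```

step_arm(rows=[[0,-0.73,0,0],[0,-0.7,0,0],[0,0,0,-1],[0,0,0,-1],[0,0,0,-1]])

```text
clock: 30.32
tcp_pos: [0.4379, 0.0685, 0.275]
eef_rot: [-3.141, 0.002, -2.955]
wrist_force: [-0.6, -0.2, 0.8]
opening: 0.992
gripper_force: 0.0
```

step_arm(rows=[[0,0,0,-1],[0,0,0,-1],[0,0,0,-0.1]])

```text
clock: 30.7
tcp_pos: [0.4379, 0.0686, 0.2748]
eef_rot: [-3.141, 0.002, -2.775]
wrist_force: [0.2, -0.4, 0.0]
opening: 0.99
gripper_force: 0.0
```

```bash
python3 go.py .438 .0688 .181 201.1
python3 - <<'E'
from h import *
b=robot.grab_frame("side")[130:330,200:400]
a=robot.grab_frame("top")[185:285,180:280]
cv2.imwrite("pics/p6.png",np.hstack([cv2.resize(x,(400,400),interpolation=cv2.INTER_CUBIC) for x in(a,b)]))
E
```

```text
units [-0.    0.01  3.13] yaw [-1.7996e+02  9.0000e-02 -1.5898e+02] clock 30.7 j [-0.04  0.08  1.98  0.    1.08 -1.98]
spin units -0.02
```

View pics/p6.png

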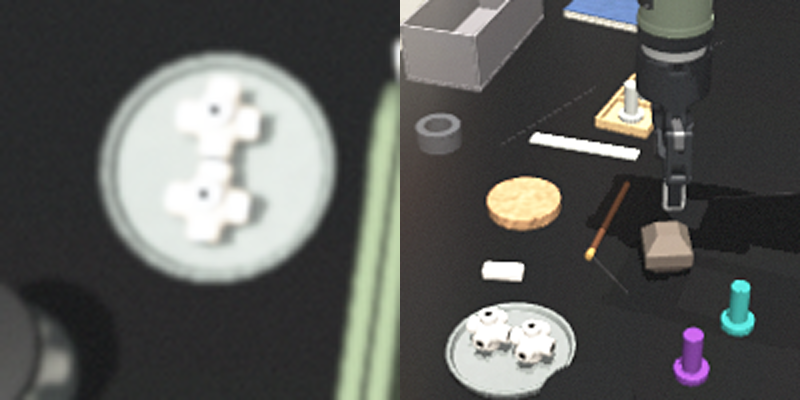

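Both hubs stand side by side on the dish floor, at top crop (215,115) and (208,200). The gripper is over the octahedron, so I descend and grip.

step_arm(rows=[[0,0,0.8,0],[0,0,0.8,0],[0,0,0.8,0],[0,0,0.5,0],[0,0,0.2,0]])

```text
clock: 31.42
tcp_pos: [0.4375, 0.0686, 0.1802]
eef_rot: [3.141, -0.001, -2.775]
wrist_force: [-0.4, -0.2, 0.6]
opening: 0.994
gripper_force: 0.0
```

step_arm(rows=[[0,0,0,0],[0,0,0,0],[0,0,0,0],[0,0,0,0]], gripper=44)

```text
clock: 31.92
tcp_pos: [0.4385, 0.0687, 0.182]
eef_rot: [-3.141, 0.003, -2.774]
wrist_force: [-0.5, -0.1, 5.8]
opening: 0.598
gripper_force: 63.2
```

step_arm(rows=[[0,0,-0.4,0],[0,0,-0.7,0],[0,0,-0.7,0],[0,0,-0.7,0],[0,0,0,0]])

```text
clock: 32.55
tcp_pos: [0.4383, 0.0686, 0.2576]
eef_rot: [-3.14, 0.004, -2.774]
wrist_force: [0.8, 0.4, -1.2]
opening: 0.606
gripper_force: 62.7
```

```bash
python3 go.py .6318 .0151 .26
```

```text
units [-5.38 -3.98 -0.06] yaw [-179.91    0.21 -158.95] clock 32.55 j [-0.04  0.11  1.99 -0.    1.03 -1.98]
```

step_arm(rows=[[-0.77,-0.57,-0.1,0],[-0.77,-0.57,-0.1,0],[-0.77,-0.57,0,0],[-0.77,-0.57,0,0],[-0.77,-0.57,0,0]])

```text
clock: 33.17
tcp_pos: [0.5762, 0.0301, 0.2602]
eef_rot: [3.14, -0.003, -2.774]
wrist_force: [0.7, 0.2, -1.3]
opening: 0.598
gripper_force: 62.7
```

step_arm(rows=[[-0.77,-0.57,0,0],[-0.77,-0.57,0,0],[0,0,0,0]])

```text
clock: 33.55
tcp_pos: [0.6325, 0.0143, 0.2605]
eef_rot: [3.141, -0.001, -2.775]
wrist_force: [-0.4, 0.3, -1.4]
opening: 0.602
gripper_force: 62.7
```

```bash
python3 go.py .6318 .0151 .203
```

```text
units [0.01 0.03 1.92] yaw [ 1.7998e+02 -5.0000e-02 -1.5901e+02] clock 33.55 j [-0.11  0.47  1.51 -0.    1.16 -2.05]
```

step_arm(rows=[[0.01,0.03,0.7,0],[0,0,0.7,0],[0,0,0.4,0],[0,0,0.12,0],[0,0,0,0]])

```text
clock: 34.17
tcp_pos: [0.631, 0.0158, 0.2043]
eef_rot: [3.142, -0.0, -2.774]
wrist_force: [-0.2, 0.7, -1.0]
opening: 0.599
gripper_force: 62.8
```

step_arm(rows=[[0,0,0.05,0],[0,0,0.04,0],[0,0,0,0]])

```text
clock: 34.55
tcp_pos: [0.631, 0.0157, 0.2018]
eef_rot: [-3.141, 0.0, -2.774]
wrist_force: [0.3, -0.6, -1.7]
opening: 0.598
gripper_force: 62.8
```

```bash
python3 go.py .6318 .0151 .197
python3 - <<'E'
from h import *
b=robot.grab_frame("side")[200:260,220:310]
cv2.imwrite("pics/p7.png",cv2.resize(b,(720,480),interpolation=cv2.INTER_CUBIC))
E
```

```text
units [-0.02 -0.03  0.16] yaw [-1.7999e+02  2.0000e-02 -1.5896e+02] clock 34.55 j [-0.11  0.55  1.54  0.    1.06 -2.05]
```

View pics/p7.png

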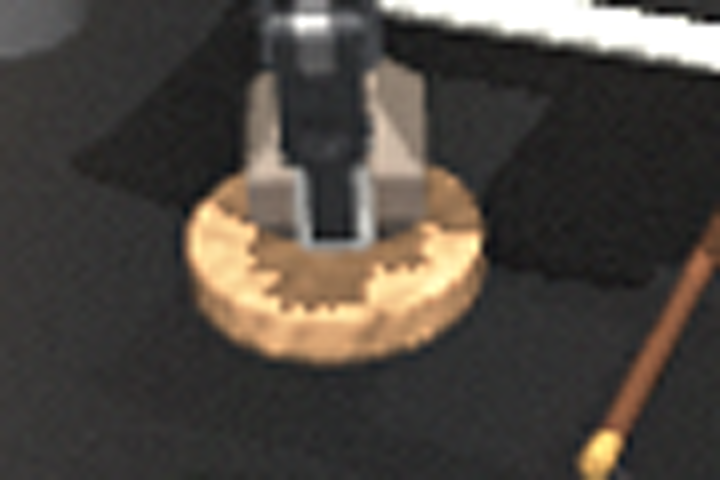

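The octahedron is level over the middle of the cork, a few millimetres above it. Ease down.

step_arm(rows=[[0,0,0.05,0],[0,0,0.04,0],[0,0,0,0]])

```text
clock: 34.98
tcp_pos: [0.6308, 0.0157, 0.1986]
eef_rot: [3.141, -0.0, -2.774]
wrist_force: [0.7, -0.2, -1.8]
opening: 0.6
gripper_force: 62.8
```

step_arm(rows=[[0,0,0.03,0],[0,0,0,0]])

```text
clock: 35.22
tcp_pos: [0.6309, 0.0157, 0.1979]
eef_rot: [3.142, -0.0, -2.774]
wrist_force: [-0.4, -0.6, -1.5]
opening: 0.596
gripper_force: 62.8
```

step_arm(rows=[[0,0,0.03,0],[0,0,0,0]])

```text
clock: 35.48
tcp_pos: [0.631, 0.0157, 0.1971]
eef_rot: [-3.142, 0.0, -2.774]
wrist_force: [-0.5, 0.5, -1.1]
opening: 0.598
gripper_force: 62.9
```

step_arm(rows=[[0,0,0.02,0],[0,0,0,0]])

```text
clock: 35.72
tcp_pos: [0.631, 0.0157, 0.197]
eef_rot: [-3.142, 0.0, -2.774]
wrist_force: [-2.1, 0.2, 3.9]
opening: 0.598
gripper_force: 63.3
```

step_arm(rows=[[0,0,0,0],[0,0,0,0],[0,0,0,0],[0,0,0,0]], gripper=80)

```text
clock: 36.22
tcp_pos: [0.631, 0.0157, 0.1964]
eef_rot: [3.142, -0.0, -2.774]
wrist_force: [-0.5, 1.5, 0.4]
opening: 0.932
gripper_force: 0.0
```

step_arm(rows=[[0,0,-0.5,0],[0,0,-1,0],[0,0,-1,0],[0,0,-1,0],[0,0,-0.5,0]])

```text
clock: 36.85
tcp_pos: [0.6317, 0.0157, 0.3199]
eef_rot: [-3.139, 0.004, -2.774]
wrist_force: [0.6, 0.3, -0.2]
opening: 0.938
gripper_force: 0.0
```

step_arm(rows=[[0.6,1,-0.3,0],[0.6,1,-0.3,0],[0.6,1,-0.3,0],[0.6,1,-0.3,0],[0.6,1,-0.3,0]])

```text
clock: 37.48
tcp_pos: [0.4919, 0.124, 0.3617]
eef_rot: [3.141, -0.0, -2.774]
wrist_force: [0.3, 0.4, -0.5]
opening: 0.935
gripper_force: 0.0
```

Run:
```python
from h import *
b=robot.grab_frame("side")[150:340,200:390]
a=robot.grab_frame("top")[160:330,190:530]
a=cv2.resize(a,(500,250),interpolation=cv2.INTER_CUBIC)
c=np.zeros((500,800,3),np.uint8);c[:250,:500]=a;c[200:500,500:]=cv2.resize(b,(300,300),interpolation=cv2.INTER_CUBIC)
t=robot.grab_frame("top")[170:220,310:370];c[255:500,:294]=cv2.resize(t,(294,245),interpolation=cv2.INTER_CUBIC)
cv2.imwrite("pics/p8.png",c);print(robot.get_obs()["wrist_force"])
```

```text
[0.28560665 0.23657264 1.26297609]
```

View pics/p8.png

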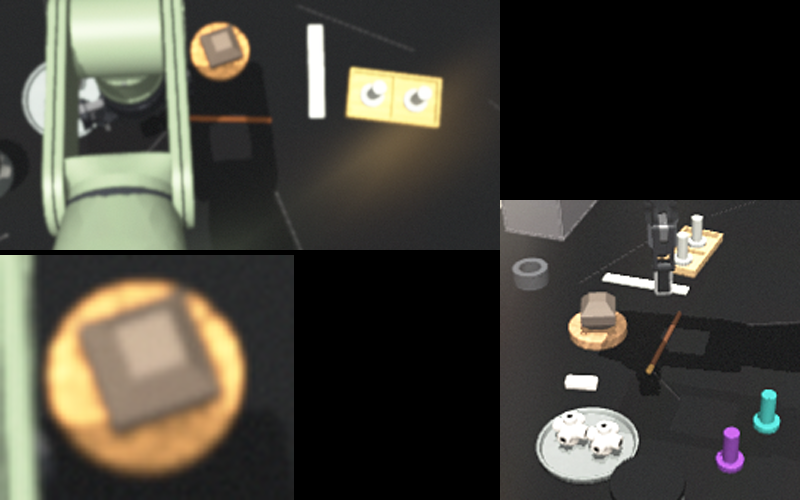

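All parts are in place. The punches stand in separate bays, the hubs are on the dish floor, and the octahedron stands on the cork. One quick centring check.

```bash
python3 -c "
from h import *
print(ray('top',[(340,194.1)],.014),ray('top',[(340.4,191.4)],.049))"
```

```text
[[0.63393924 0.0144794  0.014     ]] [[0.62905343 0.01509121 0.049     ]]
```

```bash
python3 -c "
from bench import robot
print(robot.sign_off())"
```

```text
the job is handed in; nothing more can be done
None
```

I handed the job in at about 38 s: the punches stand upright, one in each tray bay, both hubs sit side by side on the dish floor, and the octahedron, placed last, stands within about 5 mm of the cork's centre by my picture measurement.

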